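# Lever open the seasoning box with the palette knife

## Robot

A 7-joint arm with a two-finger parallel gripper is mounted at the origin on the work surface. World frame = base frame: x ahead of the robot, y to its left, z up, the work surface at z = 0. Lengths are in mm, angles in rad, forces in N, time in s.
With the tool pointing down it reaches from about 350 to 900 mm from the base axis. Payload 7.2 kg.
Tool frame: the origin (TCP) lies at the very end of the fingers, on their centre line; the grasp point (between the pads) lies 19 mm behind it; z points along the fingers, y is the line along which they close (so a half turn about z gives the same grasp; the last joint's range is limited). The gripper opens to 85 mm and grips with 20 to 120 N. Pads are 22 mm wide; open, the fingers measure 114 mm over their backs; the gripper's body (76 mm by 85 mm) begins 54 mm behind the grasp point. The pads swing forward as they close: fully open they stand 13 mm farther back than shut.
Start: joints at [1.111, 0.411, -0.013, 1.596, 0.006, 1.134, -0.082], TCP at [238.647, -577.647, 231.297] pointing down, gripper open.
Joint ranges: [-2.95, 2.95], [-0.29, 1.99], [-1.47, 1.44], [0.14, 2.54], [-1.03, 4.17], [0.13, 1.85], [-2.86, 2.86]. Speed limits (rad/s): [2.39, 2.39, 3.01, 3.01, 3.14, 3.14, 3.14].

## Interface

Orientations are given as a unit quaternion [w, x, y, z].
In Python, from cell import monitor, vision, workorder gives the robot as it stands. The module is installed in compiled form; this text tells all that it offers.
- The arm moves only by the tool servo_tool, never from a script. Its argument "plan" is a list of rows, each a list of 5 numbers: the closure, from 0 (fully open) to 1 (shut), then the shift along the tool's x, y, z normalised to -1 to 1, where 1 is 0.6 m, then the turn about the tool's z normalised to -1 to 1, where 1 is 180 degrees. A call has 1 to 12 rows; each row is the pose to reach, as a shift and turn from the pose commanded when the call began, along the tool's axes at that moment, turning the shorter way round; what a row does not reach only later rows make up. A row lasts 1/10 s, in which the tool goes at most 50 mm and 8.59 degrees, less where a joint would pass 70% of its speed; a pose out of reach is approached as far as the arm can. A call with a number of a shift or a turn outside -1 to 1 is refused whole. A call with a gripper value outside its range is refused whole. The fingers move at their own pace and stop on an object; the grip force is fixed at half the most. Time passes only in rows, so rows that repeat a pose let the fingers close. It gives the time, the measured TCP pose, the force, the opening and the grip force at its end, in the units of the state.
- monitor.observe(): the state, without advancing time (a new reading comes with each control period).
- vision.get_image(name): name is "scene" or "top" or "wrist"; returns (picture, depth): 480x640x3 uint8, red, green, blue; 480x640 float32, mm along the optical axis (not along the pixel's ray), 0 where there is no reading.
- vision.get_calibration(name): a dict with "camera_matrix" (3x3 intrinsics, pixels), "world_from_camera" (4x4, takes a point from camera to world coordinates). Camera axes: x right, y down, z forward; pixel columns grow to the right and rows downward; lengths in mm; the calibration is good to about 2 mm. The wrist camera is an equidistant fisheye: a pixel r from the principal point sees the ray r / f radians off the axis. A picture is of the moment at which its call begins: read the wrist's pose just before it. get_calibration takes no time and is no camera call; for the wrist camera it gives the pose at the moment of the call.
- workorder.finish_job(): hands the job in; it is judged then, once.
The state is a dict: "clock": time; "qpos": joint angles; "joint_vel": joint speeds; "tau": joint torques, N m; "tcp_pos": TCP position; "eef_rot": TCP orientation; "wrist_force": force on the tool from outside, world axes, zero at the start; "ft_torque": the same for the moment, N m; "gripper_width": opening from 0.0 (shut) to 1.0 (fully open); "gripper_force": force on a finger pad.
Only numpy, scipy, OpenCV 4.12 (cv2) and the standard library are available. Lean on these libraries where they do the work, as an engineer would, in place of code of your own. Each camera call takes 0.05 s, during which the arm holds its last target. There are 200 camera calls.

## Task

Use the palette knife to lever open the lid of the wider of the two steel seasoning boxes: slip the thin blade under the lid's overhanging front lip, raise the lid until it stands half-way up (45 degrees or more from shut) and leave it standing open. Then lay the knife back across both bars of the utensil rack, flat as it was. Keep the gripper off the wide box and its lid, and leave the spoon and the narrow box alone.

Things in the scene. Friction and masses are not known exactly. Their poses are not given: they have to be found in the camera images.
- knife_grip (a point): Grip point of the palette knife (loose, under 0.2 kg, 230 long): black handle 120 long, 20 wide, 24 high; the flat blade leaves the handle's end level with its underside. Point: half-way up the handle (12 mm over its underside), near the centre of mass, 35 mm behind the handle's blade end. x towards the blade tip, z up. Starts lying across the rack's bars, blade away from the robot.
- knife_tip (a point): Tip of the palette knife's steel blade (32 wide, 3 thick, rounded end), at mid-thickness: 145 mm ahead (+x) of knife_grip and 10.5 mm lower. Same axes.
- spoon_grip (a point): The same point on the serving spoon (bystander): same black handle, but a thin rod and a round bowl 56 mm wide in place of the blade. It lies parallel to the knife on the rack, about 110 mm to its left or right. Leave it where it is.
- rack: Wire utensil rack, fixed: two level round bars along its y, 250 long, 9 thick, tops 50 mm above the counter, at x = -30 and +75 mm, open between, ends turned up 16 mm. Origin at counter height; x runs along the tools, handle to blade. At the start each tool's grip point lies near x = +25, z = 62, y = +55 or -55 mm in this frame (within 10 mm).
- wide_box: The wider seasoning box with its lid: plain steel, fixed, 100 deep (x), 160 wide (y), 90 high without the lid. Origin under its centre; x points from its front (lip side, towards the robot) to its hinge side. The narrow box stands to its left or right, 20 mm or more away.
- wide_lid (a joint): Opening angle of the wide box's lid, rad: 0 shut, grows as the front rises, stop at 1.75; may start up to 0.06 open. Hinge: far top edge of the box (x = +50, z = 90 mm in its frame), along its y. The lid is a flat steel plate, 125 from hinge to lip, 166 wide, 4 thick, no handle. The hinge is stiff: the lid stays where it is left; about 1.5 N up at the lip raises it.
- wide_lid_lip (a point): Middle of the wide lid's front edge, at its underside. Shut, it is 90 mm above the counter and overhangs the box's front wall by 25 mm, with nothing under the overhang. It moves with the lid; with the lid shut its axes are those of the box.
- narrow_lid (a joint): Opening angle of the lid of the narrow box (bystander): the same box and lid but 90 mm wide. Starts shut; leave it shut.
Not all that is in view belongs to the job. Leave any brown look-alike of the part that bears knife_grip alone.

How it is judged:
By the outcome, as a careful person would: the job done as asked, in the order asked, and still so for the second after the job is handed in, with the robot touching nothing.
It also fails if it takes over 58 s, if anything falls off the work surface, if the arm or the gripper's body presses on something with over 40 N, if the wrist force passes 120 N, or if a joint passes its speed limit or range.

## Working session

There is one attempt and no reset: what is moved stays moved. The work goes in short steps, Python scripts to look and compute and a tool call to move; the robot and the scene stay as the last step left them, time stands still between calls to the robot, and variables do not carry over. Pictures are saved under pics/ and viewed, at most 10 in all, crops included, and the job is handed in when it is done.

Besides the shell and the picture viewer there is one more tool, called after ">>>" as a command line: name --pt "numbers of a row" for each row, then --argument value for the rest. servo_tool: Moves the arm, as the interface text tells. Scaled input: -1 to 1 covers 0.6 m each way for a shift and 180 degrees each way for a turn. Its arguments: {"type":"object","properties":{"plan":{"type":"array","items":{"type":"array","items":{"type":"number"}}}},"required":["plan"]}

```bash
mkdir -p pics
python3 - <<'E'
from cell import monitor, vision
import cv2, numpy as np
s=monitor.observe(); print(s['clock'],s['tcp_pos'],s['eef_rot'])
for n in ['scene','top']:
    p,d=vision.get_image(n); c=vision.get_calibration(n)
    cv2.imwrite(f'pics/{n}0.png',p[:,:,::-1]); np.savez(f'{n}0.npz',p=p,d=d,K=c['camera_matrix'],T=c['world_from_camera'])
    print(c['camera_matrix'].round(1).tolist(),c['world_from_camera'].round(3).tolist())
E
```

```text
0.0 [ 238.43315055 -577.18375032  230.4433054 ] [-7.94572261e-04  9.80870678e-01  1.94658774e-01 -2.07970129e-04]
[[438.1, 0.0, 317.5], [0.0, 438.1, 235.4], [0.0, 0.0, 1.0]] [[-0.433, 0.735, -0.522, 1063.358], [0.901, 0.344, -0.264, 277.775], [-0.014, -0.585, -0.811, 875.388], [0.0, 0.0, 0.0, 1.0]]
[[578.7, 0.0, 322.6], [0.0, 578.7, 232.8], [0.0, 0.0, 1.0]] [[-0.013, -0.986, 0.165, 373.284], [-1.0, 0.013, -0.0, -8.177], [-0.002, -0.165, -0.986, 1373.453], [0.0, 0.0, 0.0, 1.0]]
```

View pics/top0.png

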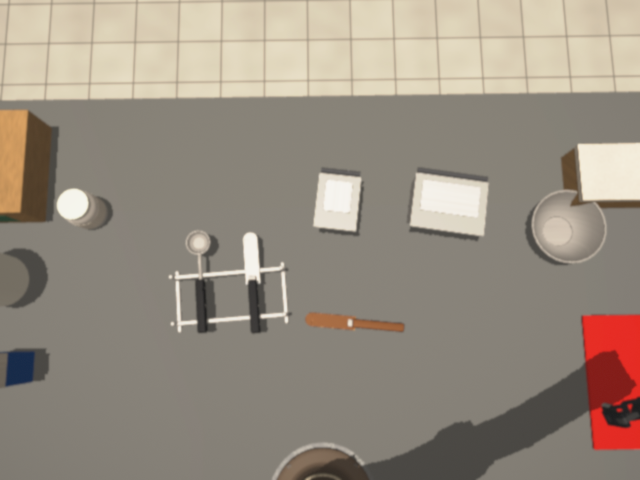

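View pics/scene0.png

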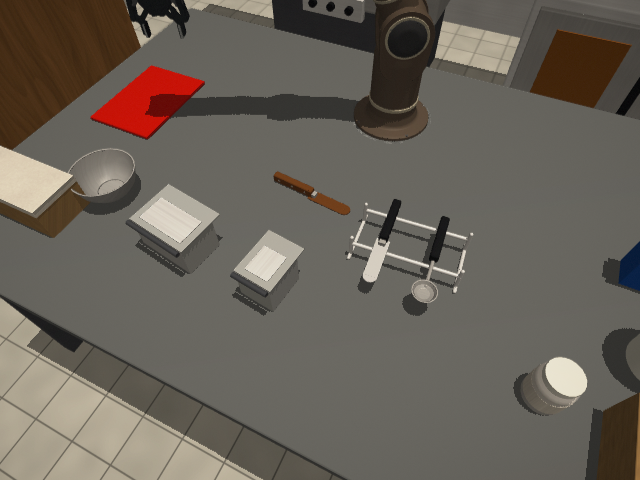

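The top view shows the knife on the rack's right side (handle end near (255,330), blade tip near (250,234)). The spoon is at x≈201, the narrow lid near (338,203) and the wide lid near (450,205). I'll enlarge it for corner readings.

Run:
```python
import cv2, numpy as np
p=np.load('top0.npz')['p'][:,:,::-1]
a=cv2.resize(p[160:250,400:500],None,fx=6,fy=6,interpolation=cv2.INTER_CUBIC)[:540]
b=cv2.resize(p[225:345,225:300],None,fx=4.5,fy=4.5,interpolation=cv2.INTER_CUBIC)
o=np.zeros((540,800,3),np.uint8); 
a=cv2.resize(p[165:245,400:495],None,fx=4.5,fy=4.5,interpolation=cv2.INTER_CUBIC)
o[:a.shape[0],:a.shape[1]]=a; o[:540,450:450+b.shape[1]]=b
cv2.imwrite('pics/crop0.png',o)
```

```text
(no output)
```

View pics/crop0.png

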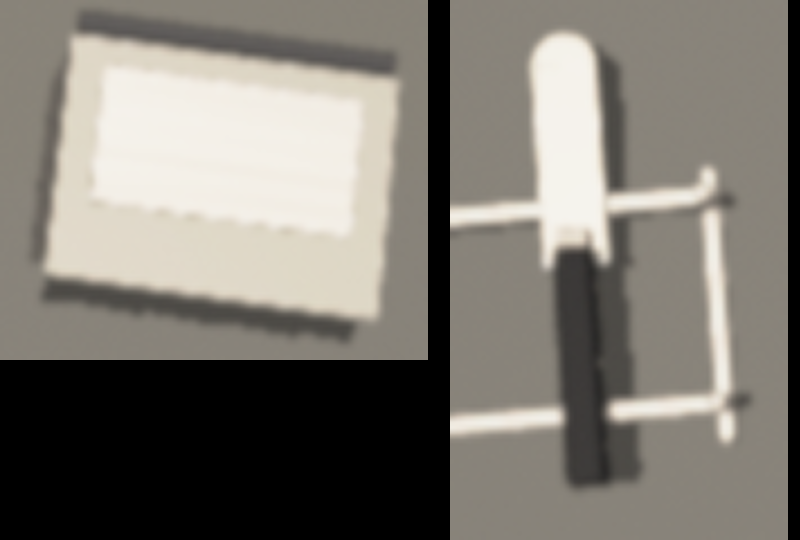

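The crop gives these readings. The lid corners are (72,34), (398,78), (378,320) and (45,272). The knife tip is at (563,33), and the handle axis runs from (573,248) to (588,482).

```bash
cat > h.py <<'E'
import numpy as np
def ray(f,px,z):
    K,T=f['K'],f['T']; d=T[:3,:3]@np.linalg.inv(K)@np.array([px[0],px[1],1.]); o=T[:3,3]
    return o+d*(z-o[2])/d[2]
def pt(f,u,v):
    d=f['d'][v,u]; return f['T'][:3,:3]@(np.linalg.inv(f['K'])@np.array([u,v,1.])*d)+f['T'][:3,3]
def yaw(q): # tool x heading, tool down
    w,x,y,z=q; return np.degrees(np.arctan2(2*(x*y+w*z),1-2*(y*y+z*z)))
def go(xyz,yw=None):
    """normalised shift/turn from the present pose to TCP xyz and tool-x heading yw (deg)"""
    from cell import monitor
    s=monitor.observe(); a=np.radians(yaw(s['eef_rot'])); d=np.array(xyz)-s['tcp_pos']
    x=d@[np.cos(a),np.sin(a),0]; y=d@[np.sin(a),-np.cos(a),0]
    t=0 if yw is None else -((yw-np.degrees(a)+180)%360-180)/180
    print('clock',round(s['clock'],2),'tcp',s['tcp_pos'].round(1),'yaw',round(np.degrees(a),2),'-> shift',np.round([x/600,y/600,-d[2]/600,t],4))
E
python3 - <<'E'
from h import *
f=np.load('top0.npz')
c=lambda x,y,ox,oy:((x+.5)/4.5-.5+ox,(y+.5)/4.5-.5+oy)
C=[ray(f,c(*p,400,165),94) for p in [(72,34),(398,78),(378,320),(45,272)]]
for p in C: print('lid',p.round(1))
print('lens',[np.linalg.norm(C[i]-C[(i+1)%4]).round(1) for i in range(4)])
hd=lambda v:np.degrees(np.arctan2(v[1],v[0])).round(2)
print('headings',hd(C[0]-C[3]),hd(C[1]-C[2]),hd(C[0]-C[1])-90,hd(C[3]-C[2])-90)
print('lip mid',(C[2]+C[3])/2,'hinge mid',(C[0]+C[1])/2)
t=ray(f,c(563-450,33,225,225),53); a=ray(f,c(573-450,248,225,225),74); b=ray(f,c(588-450,482,225,225),74)
print('tip',t,'hfront',a,'hback',b,hd(a-b),hd(t-b),np.linalg.norm(t-b))
for uv in [(450,180),(450,200),(450,222),(450,226),(420,215),(480,225),(430,180),(254,300),(252,250)]: print(uv,pt(f,*uv).round(1))
g=np.load('scene0.npz')
# fit plane of wide lid in scene
P=np.array([pt(g,u,v) for u,v in [(150,222),(172,195),(205,215),(185,240),(172,220),(160,205)]]);print(P.round(1))
go([300,0,200],0)
E
```

```text
lid [ 725.1 -222.8   94. ]
lid [ 700.  -386.5   94. ]
lid [ 576.3 -369.1   94. ]
lid [ 602.8 -204.4   94. ]
lens [np.float64(165.7), np.float64(124.9), np.float64(166.8), np.float64(123.7)]
headings -8.52 -8.01 -8.730000000000004 -9.129999999999995
lip mid [ 589.55349422 -286.78474248   94.        ] hinge mid [ 712.56819552 -304.65014677   94.        ]
tip [598.87772975 159.81087375  53.        ] hfront [486.34114862 151.29860221  74.        ] hback [371.07062189 143.09530343  74.        ] 4.07 4.2 229.382843045832
(450, 180) [ 706.8 -301.2   90. ]
(450, 200) [ 657.7 -296.5  100.4]
(450, 222) [ 607.8 -294.6   97.9]
(450, 226) [ 598.7 -294.1   98. ]
(420, 215) [ 624.7 -228.1   97.7]
(480, 225) [ 599.6 -360.6  100.7]
(430, 180) [ 705.5 -254.2   97. ]
(254, 300) [440.9 146.3  74.4]
(252, 250) [556.1 153.8  56.5]
[[ 689.1 -333.3   97.8]
 [ 601.5 -338.1   96.6]
 [ 619.8 -231.7   98.2]
 [ 694.3 -235.1   93.1]
 [ 662.4 -293.    95.9]
 [ 640.2 -342.4   99.7]]
clock 0.1 tcp [ 238.5 -577.2  230.5] yaw 22.45 -> shift [ 0.4622 -0.85    0.0509  0.1247]
```

```bash
python3 -c "
from h import *
go([420,-80,200],4.15)"
```

```text
clock 0.1 tcp [ 238.5 -577.2  230.5] yaw 22.45 -> shift [ 0.5961 -0.6504  0.0509  0.1017]
```

>>> servo_tool --pt "0 0.596 -0.65 0.05 0.102" --pt "0 0.596 -0.65 0.05 0.102" --pt "0 0.596 -0.65 0.05 0.102" --pt "0 0.596 -0.65 0.05 0.102" --pt "0 0.596 -0.65 0.05 0.102" --pt "0 0.596 -0.65 0.05 0.102" --pt "0 0.596 -0.65 0.05 0.102" --pt "0 0.596 -0.65 0.05 0.102" --pt "0 0.596 -0.65 0.05 0.102" --pt "0 0.596 -0.65 0.05 0.102" --pt "0 0.596 -0.65 0.05 0.102" --pt "0 0.596 -0.65 0.05 0.102"

```text
clock: 1.3
tcp_pos: [421.2, -76.3, 201.1]
eef_rot: [-0.001, 0.999, 0.039, 0.0]
wrist_force: [0.0, -0.3, -0.2]
gripper_width: 1.002
gripper_force: 0.0
```

```bash
python3 -c "
from h import *
go([464.5,150,130],4.15)"
```

```text
clock 1.3 tcp [421.2 -76.3 201.1] yaw 4.48 -> shift [ 0.1014 -0.3704  0.1186  0.0018]
```

>>> servo_tool --pt "0 0.101 -0.37 0.119 0.002" --pt "0 0.101 -0.37 0.119 0.002" --pt "0 0.101 -0.37 0.119 0.002" --pt "0 0.101 -0.37 0.119 0.002" --pt "0 0.101 -0.37 0.119 0.002" --pt "0 0.101 -0.37 0.119 0.002" --pt "0 0.101 -0.37 0.119 0.002" --pt "0 0.101 -0.37 0.119 0.002"

```text
clock: 2.1
tcp_pos: [464.9, 143.2, 129.8]
eef_rot: [0.001, 0.999, 0.032, -0.0]
wrist_force: [0.2, -0.4, 0.6]
gripper_width: 0.999
gripper_force: 0.0
```

Run:
```python
from h import *
from cell import vision
import cv2
c=vision.get_calibration('wrist'); p,d=vision.get_image('wrist')
np.savez('w1.npz',p=p,d=d,K=c['camera_matrix'],T=c['world_from_camera'])
cv2.imwrite('pics/w1.png',p[:,:,::-1]); print(c)
go([464.5,150,41],4.15)
```

```text
{'camera_matrix': array([[371.64829954,   0.        , 324.98223724],
       [  0.        , 371.64829954, 242.67274698],
       [  0.        ,   0.        ,   1.        ]]), 'world_from_camera': array([[ 6.25752987e-02, -9.60841986e-01, -2.69938899e-01,
         5.32081068e+02],
       [-9.98040185e-01, -6.01488675e-02, -1.72598518e-02,
         1.48900973e+02],
       [ 3.47471205e-04,  2.70489909e-01, -9.62722747e-01,
         2.72987590e+02],
       [ 0.00000000e+00,  0.00000000e+00,  0.00000000e+00,
         1.00000000e+00]])}
clock 2.15 tcp [465.  143.1 130. ] yaw 3.59 -> shift [-1.000e-04 -1.150e-02  1.484e-01 -3.100e-03]
```

View pics/w1.png

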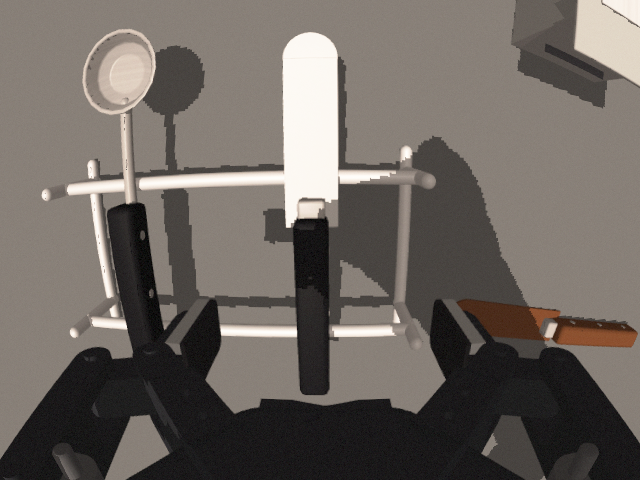

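```bash
cat >> h.py <<'E'
def wray(f,px,z):
    K,T=f['K'],f['T']; x=(px[0]-K[0,2])/K[0,0]; y=(px[1]-K[1,2])/K[1,1]; r=np.hypot(x,y)
    d=T[:3,:3]@np.array([np.sin(r)*x/r,np.sin(r)*y/r,np.cos(r)]); o=T[:3,3]
    return o+d*(z-o[2])/d[2]
E
python3 - <<'E'
from h import *
f=np.load('w1.npz')
t=wray(f,(310,34),53);a=wray(f,(311.5,222),74);b=wray(f,(314,388),74)
hd=lambda v:np.degrees(np.arctan2(v[1],v[0])).round(2)
print(t,a,b,hd(t-b),hd(a-b),np.linalg.norm(a-b),np.linalg.norm((t-b)[:2]))
u=(t-b)[:2]/np.linalg.norm((t-b)[:2]); g=(t[:2]-145*u+b[:2]+85*u)/2; print('grip',g)
go([*(g+10*u),41],hd(t-b))
E
```

```text
[596.5436781  161.65771464  53.        ] [487.57718874 153.44928651  74.        ] [375.88660187 146.338366    74.        ] 3.97 3.64 111.91672076568632 221.1882178919859
grip [456.28717931 151.92026031]
clock 2.15 tcp [465.  143.1 130. ] yaw 3.59 -> shift [ 0.0031 -0.0156  0.1484 -0.0021]
```

>>> servo_tool --pt "0 0.001 -0.0135 0.05 -0.002" --pt "0 0.001 -0.0135 0.11 -0.002" --pt "0 0.001 -0.0135 0.148 -0.002" --pt "0 0.001 -0.0135 0.148 -0.002" --pt "0 0.001 -0.0135 0.148 -0.002" --pt "1 0.001 -0.0135 0.148 -0.002" --pt "1 0.001 -0.0135 0.148 -0.002" --pt "1 0.001 -0.0135 0.148 -0.002" --pt "1 0.001 -0.0135 0.148 -0.002" --pt "1 0.001 -0.0135 0.148 -0.002" --pt "1 0.001 -0.0135 0.148 -0.002" --pt "1 0.001 -0.0135 0.148 -0.002"

```text
clock: 3.35
tcp_pos: [465.2, 153.3, 41.6]
eef_rot: [0.0, 0.999, 0.036, 0.0]
wrist_force: [-0.6, -0.7, 5.2]
gripper_width: 0.225
gripper_force: 58.3
```

```bash
python3 -c "
from h import *
go([465.6,152.6,150],4)"
```

```text
clock 3.35 tcp [465.2 153.3  41.6] yaw 4.09 -> shift [ 0.0005  0.0012 -0.1806  0.0005]
```

>>> servo_tool --pt "1 0 0 -0.03 0" --pt "1 0 0 -0.08 0" --pt "1 0 0 -0.14 0" --pt "1 0 0 -0.2 0" --pt "1 0 0 -0.26 0" --pt "1 0 0 -0.26 0" --pt "1 0 0 -0.26 0" --pt "1 0 0 -0.26 0"

```text
clock: 4.15
tcp_pos: [464.0, 152.7, 195.8]
eef_rot: [0.0, 0.999, 0.036, -0.001]
wrist_force: [-0.8, -0.4, -2.2]
gripper_width: 0.225
gripper_force: 59.0
```

```bash
python3 -c "
from h import *
go([428.9,-262.4,190],-8.6)"
```

```text
clock 4.15 tcp [464.  152.7 195.8] yaw 4.09 -> shift [-0.1077  0.686   0.0096  0.0705]
```

>>> servo_tool --pt "1 -0.005 0.03 0 0.005" --pt "1 -0.014 0.09 0 0.01" --pt "1 -0.025 0.16 0 0.018" --pt "1 -0.037 0.235 0 0.025" --pt "1 -0.049 0.31 0 0.033" --pt "1 -0.06 0.385 0 0.041" --pt "1 -0.072 0.46 0 0.048" --pt "1 -0.084 0.535 0 0.056" --pt "1 -0.095 0.605 0 0.063" --pt "1 -0.103 0.655 0 0.068" --pt "1 -0.107 0.68 0 0.07" --pt "1 -0.108 0.686 0 0.07"

```text
clock: 5.35
tcp_pos: [428.3, -263.4, 196.0]
eef_rot: [-0.0, 0.997, -0.076, -0.001]
wrist_force: [-0.3, 0.9, -2.1]
gripper_width: 0.223
gripper_force: 58.9
```

>>> servo_tool --pt "1 0 0 0 0" --pt "1 0 0 0 0" --pt "1 0 0 0 0"

```text
clock: 5.65
tcp_pos: [430.0, -260.3, 197.1]
eef_rot: [-0.0, 0.997, -0.073, -0.0]
wrist_force: [-0.1, -0.5, -1.8]
gripper_width: 0.227
gripper_force: 58.9
```

Run:
```python
from h import *
from cell import vision
import cv2
c=vision.get_calibration('wrist'); p,d=vision.get_image('wrist')
np.savez('w2.npz',p=p,d=d,K=c['camera_matrix'],T=c['world_from_camera'])
cv2.imwrite('pics/w2.png',p[:,:,::-1])
go([428.9,-262.4,65],-8.6)
```

```text
clock 5.7 tcp [ 430.  -260.6  197.1] yaw -8.38 -> shift [-0.0014  0.0033  0.2202  0.0012]
```

View pics/w2.png

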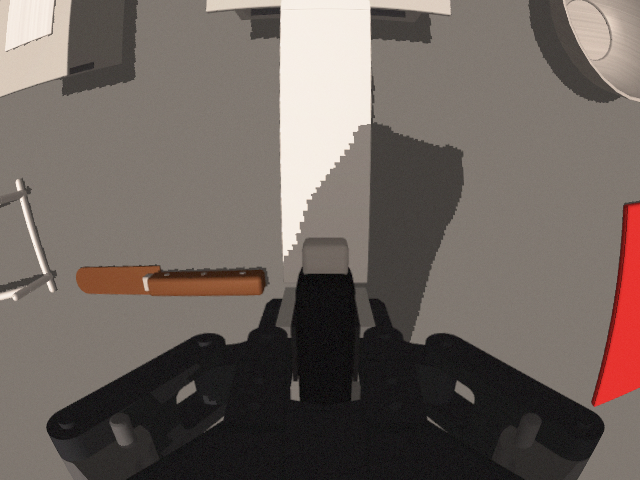

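The wrist view shows the knife held straight, with its blade at columns 280–371 running off the top of the frame. The wide lid's lip shows at row ~12, columns 207–450. I'll check the blade pitch and lip height from depth.

Run:
```python
from h import *
f=np.load('w2.npz')
def wpt(u,v):
    K,T=f['K'],f['T'];x=(u-K[0,2])/K[0,0];y=(v-K[1,2])/K[0,0];r=np.hypot(x,y);z=f['d'][v,u]
    return T[:3,:3]@(z*np.array([np.tan(r)*x/r,np.tan(r)*y/r,1]))+T[:3,3]
for uv in [(325,5),(325,60),(325,120),(325,200),(225,5),(250,4),(420,5),(440,4),(390,4)]: print(uv,wpt(*uv).round(1))
print('lip ends',wray(f,(207,12),94),wray(f,(450,15),94))
p=f['p'].astype(int).sum(2); 
for u in (225,250,400,430): print(u,p[0:18,u])
```

```text
(325, 5) [ 546.5 -276.4  208.6]
(325, 60) [ 525.2 -273.2  209.8]
(325, 120) [ 504.  -270.1  208.7]
(325, 200) [ 475.9 -266.   209.3]
(225, 5) [ 602.7 -216.7   97.1]
(250, 4) [ 598.8 -233.8   97.9]
(420, 5) [ 582.9 -345.6   97.8]
(440, 4) [ 583.2 -359.8   98.3]
(390, 4) [ 584.5 -325.1   98.4]
lip ends [ 602.17171641 -202.85262854   94.        ] [ 576.17372886 -367.24196223   94.        ]
225 [626 624 629 633 629 627 631 626 623 494 281 305 357 360 364 358 362 364]
250 [625 628 631 632 623 626 603 499 262 220 207 210 197 207 212 219 225 225]
400 [620 620 619 617 621 614 628 625 558 374 241 156 149 147 136 155 151 211]
430 [617 621 618 621 620 621 621 621 618 620 621 579 411 233 329 367 356 359]
```

>>> servo_tool --pt "1 -0.001 0.003 0.04 0.001" --pt "1 -0.001 0.003 0.1 0.001" --pt "1 -0.001 0.003 0.16 0.001" --pt "1 -0.001 0.003 0.2 0.001" --pt "1 -0.001 0.003 0.215 0.001" --pt "1 -0.001 0.003 0.215 0.001" --pt "1 -0.001 0.003 0.215 0.001" --pt "1 -0.001 0.003 0.215 0.001"

```text
clock: 6.5
tcp_pos: [429.8, -264.0, 69.5]
eef_rot: [0.001, 0.997, -0.076, 0.001]
wrist_force: [-0.0, 0.5, -1.9]
gripper_width: 0.222
gripper_force: 58.9
```

Run:
```python
from h import *
u=np.array([np.cos(np.radians(-8.6)),np.sin(np.radians(-8.6))]); L=np.array([589.4,-286])
go([*(L-(132.5-16)*u),68],-8.6)
```

```text
clock 6.5 tcp [ 429.8 -264.    69.5] yaw -8.68 -> shift [ 0.0743 -0.0037  0.0026 -0.0005]
```

>>> servo_tool --pt "1 0.015 -0.003 0.002 0" --pt "1 0.035 -0.003 0.002 0" --pt "1 0.055 -0.003 0.002 0" --pt "1 0.07 -0.003 0.002 0" --pt "1 0.075 -0.003 0.002 0" --pt "1 0.075 -0.003 0.002 0" --pt "1 0.075 -0.003 0.002 0" --pt "1 0.075 -0.003 0.002 0"

```text
clock: 7.3
tcp_pos: [473.0, -268.7, 66.8]
eef_rot: [-0.0, 0.997, -0.076, -0.0]
wrist_force: [0.1, 0.2, -2.8]
gripper_width: 0.223
gripper_force: 58.9
```

Run:
```python
from h import *
from cell import vision
import cv2
p,d=vision.get_image('scene')
q=vision.get_image('top')[0]
o=np.hstack([cv2.resize(p[170:290,100:230],(400,369),interpolation=2),cv2.resize(q[160:280,390:520],(400,369),interpolation=2)])
cv2.imwrite('pics/ins.png',o[:,:,::-1])
go([470,-270,68],-8.6)
# arc targets relative to now: tip 16 inside, r=109, lid starts ~0.03
```

```text
clock 7.4 tcp [ 473.1 -268.7   66.9] yaw -8.71 -> shift [-0.0048  0.0029 -0.0018 -0.0006]
```

View pics/ins.png

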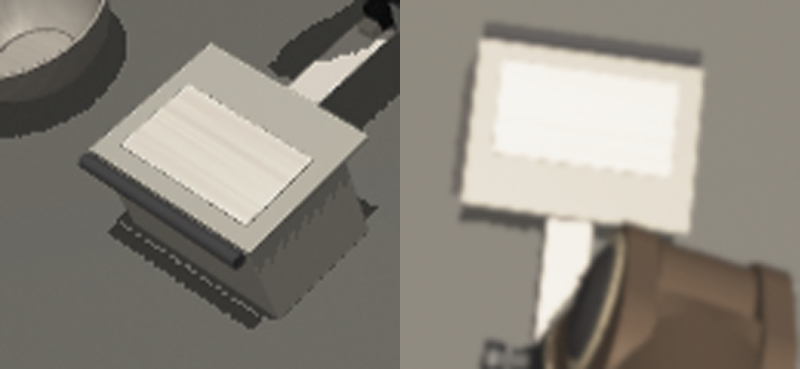

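The crops show the blade entering under the middle of the lip, with the lid still shut. Now I'll lever it up along the arc.

>>> servo_tool --pt "1 0 0 -0.012 0" --pt "1 0 0 -0.0185 0" --pt "1 0 0 -0.026 0" --pt "1 0.001 0 -0.0345 0" --pt "1 0.003 0 -0.05 0" --pt "1 0.006 0 -0.066 0" --pt "1 0.011 0 -0.081 0" --pt "1 0.017 0 -0.096 0" --pt "1 0.0245 0 -0.11 0" --pt "1 0.0245 0 -0.11 0" --pt "1 0.0245 0 -0.11 0"

```text
clock: 8.5
tcp_pos: [488.8, -271.0, 133.3]
eef_rot: [0.0, 0.997, -0.076, 0.001]
wrist_force: [-0.4, -0.2, -1.5]
gripper_width: 0.227
gripper_force: 58.8
```

Run:
```python
from h import *
from cell import vision
import cv2
p,d=vision.get_image('scene')
c=vision.get_calibration('wrist');w,wd=vision.get_image('wrist')
o=np.hstack([cv2.resize(p[140:290,90:250],(400,375),interpolation=2),cv2.resize(w,(400,300))[:, :] if 0 else cv2.resize(w,(400,375))])
cv2.imwrite('pics/lift.png',o[:,:,::-1])
go([470,-270,68],-8.6)
```

```text
clock 8.6 tcp [ 488.2 -270.8  132.8] yaw -8.68 -> shift [-0.0302  0.0032  0.1079 -0.0005]
```

View pics/lift.png

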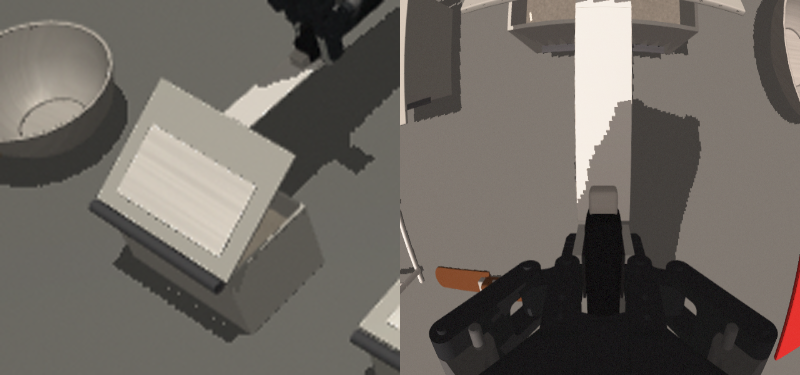

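The lid is about 30° open with the blade tip under it. I'll continue to about 70°.

>>> servo_tool --pt "1 0.0087 0 -0.0135 0" --pt "1 0.0183 0 -0.026 0" --pt "1 0.029 0 -0.038 0" --pt "1 0.041 0 -0.049 0" --pt "1 0.0537 0 -0.0585 0" --pt "1 0.067 0 -0.067 0" --pt "1 0.0813 0 -0.0745 0" --pt "1 0.096 0 -0.081 0" --pt "1 0.096 0 -0.081 0" --pt "1 0.096 0 -0.081 0"

```text
clock: 9.6
tcp_pos: [545.5, -279.4, 181.5]
eef_rot: [-0.0, 0.997, -0.076, 0.0]
wrist_force: [-0.1, -0.6, -1.5]
gripper_width: 0.225
gripper_force: 58.9
```

>>> servo_tool --pt "1 -0.02 0 0.003 0" --pt "1 -0.06 0 0.003 0" --pt "1 -0.12 0 0.003 0" --pt "1 -0.19 0 0.003 0" --pt "1 -0.19 0 0.003 0" --pt "1 -0.19 0 0.003 0" --pt "1 -0.19 0 0.003 0"

```text
clock: 10.3
tcp_pos: [433.4, -262.5, 180.2]
eef_rot: [0.0, 0.997, -0.076, 0.001]
wrist_force: [0.6, -0.1, -1.3]
gripper_width: 0.224
gripper_force: 58.9
```

Run:
```python
from h import *
from cell import vision
import cv2
p,d=vision.get_image('scene')
c=vision.get_calibration('wrist');w,wd=vision.get_image('wrist')
np.savez('w3.npz',p=w,d=wd,K=c['camera_matrix'],T=c['world_from_camera'])
o=np.hstack([cv2.resize(p[120:270,90:250],(400,375),interpolation=2),cv2.resize(w,(400,375))])
cv2.imwrite('pics/open.png',o[:,:,::-1])
go([464,152.7,196],4.09)
```

```text
clock 10.4 tcp [ 433.4 -262.4  179.8] yaw -8.65 -> shift [-0.0537 -0.6916 -0.027  -0.0708]
```

View pics/open.png

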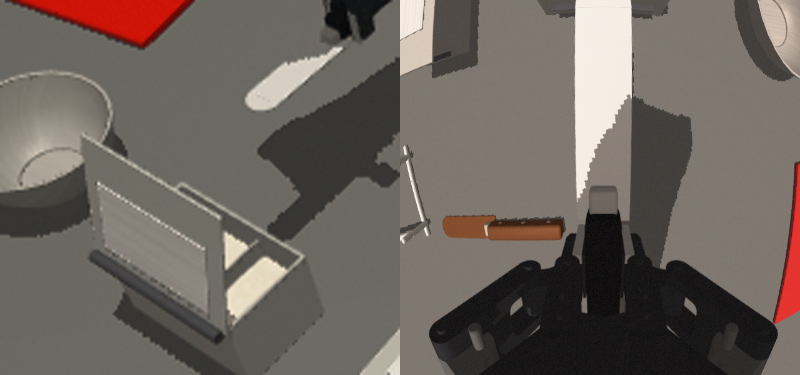

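The lid stands at roughly 65–70° and the knife is clear of it. Next I'll return the knife above the rack.

>>> servo_tool --pt "1 -0.003 -0.03 -0.015 -0.005" --pt "1 -0.007 -0.09 -0.027 -0.01" --pt "1 -0.012 -0.16 -0.027 -0.018" --pt "1 -0.018 -0.235 -0.027 -0.025" --pt "1 -0.024 -0.31 -0.027 -0.033" --pt "1 -0.03 -0.385 -0.027 -0.041" --pt "1 -0.036 -0.46 -0.027 -0.048" --pt "1 -0.042 -0.535 -0.027 -0.056" --pt "1 -0.047 -0.605 -0.027 -0.063" --pt "1 -0.051 -0.655 -0.027 -0.068" --pt "1 -0.053 -0.68 -0.027 -0.07" --pt "1 -0.054 -0.692 -0.027 -0.071"

```text
clock: 11.6
tcp_pos: [462.8, 155.0, 196.0]
eef_rot: [-0.0, 0.999, 0.037, -0.0]
wrist_force: [0.2, 0.2, -1.8]
gripper_width: 0.224
gripper_force: 59.0
```

>>> servo_tool --pt "1 0 0 0 0" --pt "1 0 0 0 0" --pt "1 0 0 0 0"

```text
clock: 11.9
tcp_pos: [463.1, 151.3, 195.8]
eef_rot: [0.0, 0.999, 0.034, -0.0]
wrist_force: [-0.1, -0.2, -0.7]
gripper_width: 0.22
gripper_force: 59.0
```

Run:
```python
from h import *
f=np.load('w3.npz')
def wpt(u,v):
    K,T=f['K'],f['T'];x=(u-K[0,2])/K[0,0];y=(v-K[1,2])/K[0,0];r=np.hypot(x,y);z=f['d'][v,u]
    return T[:3,:3]@(z*np.array([np.tan(r)*x/r,np.tan(r)*y/r,1]))+T[:3,3]
for uv in [(325,5),(325,60),(325,120),(325,200)]: print(uv,wpt(*uv).round(1))
go([465.2,153.3,46],4.09)
```

```text
(325, 5) [ 549.4 -279.   193. ]
(325, 60) [ 528.5 -275.8  192.9]
(325, 120) [ 507.3 -272.6  192.1]
(325, 200) [ 479.3 -268.3  192.2]
clock 11.9 tcp [463.1 151.3 195.8] yaw 3.95 -> shift [ 0.0037 -0.003   0.2497 -0.0008]
```

>>> servo_tool --pt "1 0.003 -0.003 0.05 0" --pt "1 0.003 -0.003 0.12 0" --pt "1 0.003 -0.003 0.18 0" --pt "1 0.003 -0.003 0.225 0" --pt "1 0.003 -0.003 0.24 0" --pt "1 0.003 -0.003 0.25 0" --pt "1 0.003 -0.003 0.25 0" --pt "1 0.003 -0.003 0.25 0" --pt "1 0.003 -0.003 0.254 0" --pt "1 0.003 -0.003 0.2575 0" --pt "1 0.003 -0.003 0.2575 0" --pt "1 0.003 -0.003 0.2575 0"

```text
clock: 13.1
tcp_pos: [465.0, 154.9, 41.7]
eef_rot: [-0.0, 0.999, 0.036, 0.0]
wrist_force: [0.7, -1.0, -0.4]
gripper_width: 0.229
gripper_force: 59.2
```

>>> servo_tool --pt "1 0 0 0.001 0" --pt "1 0 0 0.001 0" --pt "0 0 0 0.001 0" --pt "0 0 0 0.001 0" --pt "0 0 0 0.001 0" --pt "0 0 0 0.001 0" --pt "0 0 0 0.001 0" --pt "0 0 0 0.001 0" --pt "0 0 0 0.001 0" --pt "0 0 0 0.001 0"

```text
clock: 14.1
tcp_pos: [464.7, 154.9, 40.8]
eef_rot: [0.0, 0.999, 0.036, -0.0]
wrist_force: [-0.7, 0.3, -0.1]
gripper_width: 0.998
gripper_force: 0.0
```

>>> servo_tool --pt "0 0 0 -0.03 0" --pt "0 0 0 -0.08 0" --pt "0 0 0 -0.16 0" --pt "0 0 0 -0.24 0" --pt "0 0 0 -0.3 0" --pt "0 -0.08 0 -0.35 0" --pt "0 -0.15 0 -0.35 0" --pt "0 -0.15 0 -0.35 0" --pt "0 -0.15 0 -0.35 0"

```text
clock: 15.0
tcp_pos: [374.6, 148.2, 251.4]
eef_rot: [0.0, 0.999, 0.036, 0.001]
wrist_force: [0.2, 0.3, -0.3]
gripper_width: 0.999
gripper_force: 0.0
```

Run:
```python
from h import *
from cell import vision
import cv2
p,d=vision.get_image('scene')
cv2.imwrite('pics/end.png',cv2.resize(p[120:360,80:500],(800,457),interpolation=2)[:,:,::-1])
```

```text
(no output)
```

View pics/end.png

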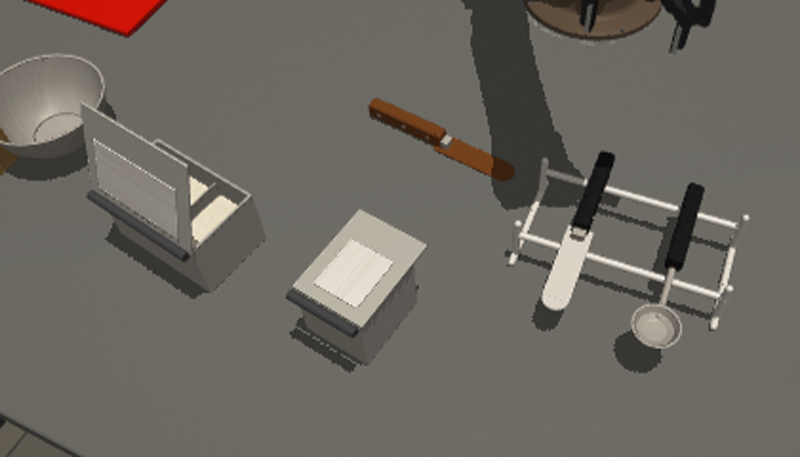

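The wide lid stands open, the narrow box is shut, and the knife lies across both bars next to the untouched spoon.

```bash
python3 -c "
from cell import workorder
print(workorder.finish_job())"
```

```text
the job is handed in; nothing more can be done
None
```

The job is handed in at about 15 s: the wide box's lid stands open at roughly 65–70° (judged from the pictures), the knife lies flat across both rack bars, and the spoon and narrow box were not touched.

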